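# Trade places of three paint jars so their lids come level

## Task

The three lidded paint jars on the wooden stands are all on the wrong stands: trade them round so that the tallest stands on the lowest (square) stand, the middle one on the middle (round) stand and the smallest on the highest (six-sided) stand, and all the lids come level. Park a jar upright in the middle of the cork mat as the free spot on the way, set each jar upright in the centre of its stand, and leave the open glass jar and the tape roll where they are.

Things in the scene. Friction and masses are not known exactly. Their poses are not given: they have to be found in the camera images.
- tall_jar: closed glass paint jar with a black twist lid, the tallest of the three lidded jars standing on stands: 97 mm high, about 61 mm across (67 mm over dried drips), 0.33 kg. Starts on the six-sided stand, belongs on the square one. Origin: centre of its underside; z up through the lid.
- middle_jar: closed glass paint jar with a blue twist lid, the middle one in height: 76 mm high, about 53 mm across (58 mm over drips), 0.22 kg. Starts on the square stand, belongs on the round one. Origin: centre of its underside; z up.
- small_jar: closed glass paint jar with a red twist lid, the lowest one: 67 mm high, about 50 mm across, 0.18 kg. Starts on the round stand, belongs on the six-sided one. Origin: centre of its underside; z up.
- stand_square: square slab of pale wood on four small rubber feet, 84 x 84 mm, flat top 15 mm above the table, fixed to it: the lowest stand. Origin: centre of its underside, on the table.
- stand_round: round turned stand of brown wood, 88 mm across, flat top 36 mm above the table, fixed: the middle stand. Origin: centre of its underside, on the table.
- stand_hex: six-sided block of pale wood, 84 mm across flats, flat top 45 mm above the table, fixed: the highest stand. Origin: centre of its underside, on the table.
- cork_mat: thin cork mat, 100 x 84 mm and 4 mm thick, lying fixed on the table, empty at the start: the free spot for parking a jar. Origin: centre of its underside, on the table.
- open_jar: bystander: empty clear glass jar without a lid, 54 to 58 mm across, 85 mm high, standing loose on the table. Origin: centre of its underside. To be left alone.
- tape: bystander: roll of masking tape lying flat and loose on the table, 100 mm across, 24 mm high. Origin: centre of its underside. To be left alone.
There are look-alikes about, which are no part of the job. What is shaped like the tall_jar but turquoise is not meant.

How it is judged (in metres and radians):
On the way:
1. one of the three jars stands released and upright on the cork mat, within 30 mm of its centre (((horizontal distance between tall_jar and cork_mat below 0.03 m and height (world z) of tall_jar below 0.01 m and angle between tall_jar's own z axis and vertical below 0.1 rad and contact force between tall_jar and the fingers below 0.2 N and linear speed of tall_jar below 0.03 m/s) or (horizontal distance between middle_jar and cork_mat below 0.03 m and height (world z) of middle_jar below 0.01 m and angle between middle_jar's own z axis and vertical below 0.1 rad and contact force between middle_jar and the fingers below 0.2 N and linear speed of middle_jar below 0.03 m/s) or (horizontal distance between small_jar and cork_mat below 0.03 m and height (world z) of small_jar below 0.01 m and angle between small_jar's own z axis and vertical below 0.1 rad and contact force between small_jar and the fingers below 0.2 N and linear speed of small_jar below 0.03 m/s))), for 0.2 s.
At the end, for the whole second after the job is handed in: Tall jar on the square, middle jar on the round, small jar on the six-sided stand: each upright (0.08 rad), within 15 mm of the stand's centre, resting on its top (within 4 mm), released and at rest; open jar and tape roll within 30 mm of their start (horizontal distance between tall_jar and stand_square below 0.015 m and height (world z) of tall_jar between 0.011 and 0.019 m and angle between each of tall_jar, middle_jar, small_jar's own z axis and vertical below 0.08 rad and linear speed of each of tall_jar, middle_jar, small_jar below 0.02 m/s and contact force between each of tall_jar, middle_jar, small_jar and the fingers below 0.1 N and horizontal distance between middle_jar and stand_round below 0.015 m and height (world z) of middle_jar between 0.032 and 0.04 m and horizontal distance between small_jar and stand_hex below 0.015 m and height (world z) of small_jar between 0.041 and 0.049 m and distance of each of open_jar, tape from where it was at the start of the episode below 0.03 m); the robot touches nothing.
It fails at once if a paint jar is tipped over (angle between any of tall_jar, middle_jar, small_jar's own z axis and vertical above 0.7 rad).
It fails at once if the open jar or the tape roll is shifted by more than 30 mm or the open jar knocked over (distance of any of open_jar, tape from where it was at the start of the episode above 0.03 m or angle between open_jar's own z axis and vertical above 0.5 rad).
It also fails if it takes over 112 s, if anything falls off the work surface, if the arm or the gripper's body presses on something with over 40 N, if the wrist force passes 120 N, or if a joint passes its speed limit or range.

## Robot

A 6-joint arm with a two-finger parallel gripper is mounted at the origin on a cart in front of the work surface, level with it; the furniture and walls round the work are solid. World frame = base frame: x ahead of the robot, y to its left, z up, the work surface at z = 0. Lengths are in m, angles in degrees, forces in N, time in s.
With the tool pointing down it reaches from about 0.25 to 0.725 m from the base axis. Payload 9.7 kg.
Tool frame: the origin (TCP) lies at the very end of the fingers, on their centre line; the grasp point (between the pads) lies 19 mm behind it; z points along the fingers, y is the line along which they close (so a half turn about z gives the same grasp; the last joint's range is limited). The gripper opens to 85 mm and grips with 20 to 120 N. Pads are 22 mm wide; open, the fingers measure 114 mm over their backs; the gripper's body (76 mm by 85 mm) begins 54 mm behind the grasp point. The pads swing forward as they close: fully open they stand 13 mm farther back than shut.
Start: joints at [66.692, 4.979, 10.078, 95.1, 0, 90], TCP at [0.218, 0.505, 0.231] pointing down, gripper open.
Joint ranges: [-179.16, 179.16], [-48.56, 103.87], [-65.8, 70.77], [-126.05, 130.52], [-82.76, 87.17], [-180, 180]. Speed limits (degrees/s): [127.2, 127.2, 147.25, 180, 180, 180].

## Interface

Orientations are given as [roll, pitch, yaw] about the fixed x, y, z axes, in that order (R = Rz(yaw) Ry(pitch) Rx(roll)).
In Python, from workcell import bot gives the robot as it stands.
- The arm moves only by the tool arm_command, never from a script. Its argument "series" is a list of rows, each a list of 4 numbers: the shift along the tool's x, y, z in m, then the turn about the tool's z in rad. A call has exactly 5 rows; each row is the pose to reach, as a shift and turn from the pose commanded when the call began, along the tool's axes at that moment; what a row does not reach only later rows make up. A row lasts 1/10 s, in which the tool goes at most 50 mm and 8.59 degrees, less where a joint would pass 70% of its speed; a pose out of reach is approached as far as the arm can. A call with a gripper value outside its range is refused whole. "hand" is the finger opening in m, from 0 to 0.0854, set as the call begins (left out, the last holds). The fingers move at their own pace and stop on an object; "grip_force" is the grip in N (left out, the last holds). Time passes only in rows, so rows that repeat a pose let the fingers close, or fill a call up. It gives the time, the measured TCP pose, the force, the opening and the grip force at its end, in the units of the state.
- bot.get_obs(): the state, without advancing time (a new reading comes with each control period).
- bot.camera(name): name is "scene" or "top" or "wrist"; returns a dict with "color" (384x512x3 uint8, blue, green, red), "camera_matrix" (3x3 intrinsics, pixels), "xyz" and "orientation" of the camera in the world; the wrist camera has in their place "T_tool_cam" (4x4, takes a point from camera to tool coordinates, whose origin is the TCP and whose axes are the flange's). Camera axes: x right, y up, looking along -z (the intrinsics and any distortion apply to the point x, -y, -z); pixel columns grow to the right and rows downward; lengths in m; the calibration is good to about 2 mm. The wrist camera is an equidistant fisheye: a pixel r from the principal point sees the ray r / f radians off the axis. A picture is of the moment at which its call begins: read the wrist's pose just before it. There is no depth.
- bot.job_done(): hands the job in; it is judged then, once.
Trained networks look in the newest picture that a camera, given by its name, has taken for a name from the list of things; names that differ only in an ending like _2 or _b are one class to them, and where a whole thing is asked for, a point or a joint stands for the part that bears it (a point fixed in the world has none). Each returns a list of dicts, best first, with "confidence" (0 to 1); they miss things now and then, are a little off and sometimes report something else, mostly with a low value. They report only what shows in the picture. A call takes as long as a camera call. They do not tell look-alikes from the thing itself.
- bot.find_in(camera, target): "location" ([column, row] in pixels, amid what is visible of it).
- bot.mark_of(camera, target): "location" ([column, row] in pixels: a listed point, or the origin of a listed thing).
The state is a dict: "time": time; "q": joint angles; "qd": joint speeds; "joint_efforts": joint torques, N m; "ee_pos": TCP position; "tcp_rot": TCP orientation; "wrist_force": force on the tool from outside, world axes, zero at the start; "torque": the same for the moment, N m; "opening": finger opening in m; "grasp_force": force on a finger pad.
Only numpy, scipy, OpenCV 4.12 (cv2) and the standard library are available. Lean on these libraries where they do the work, as an engineer would, in place of code of your own. Each camera call takes 0.05 s, during which the arm holds its last target. There are 200 camera calls.

## Working session

There is one attempt and no reset: what is moved stays moved. The work goes in short steps, Python scripts to look and compute and a tool call to move; the robot and the scene stay as the last step left them, time stands still between calls to the robot, and variables do not carry over. Pictures are saved under pics/ and viewed, at most 14 in all, crops included, and the job is handed in when it is done.

Besides the shell and the picture viewer there is one more tool, called after "Request:" as a command line: name --pt "numbers of a row" for each row, then --argument value for the rest. arm_command: Moves the arm, as the interface text tells. Its arguments: {"type":"object","properties":{"series":{"type":"array"},"hand":{"type":"number"},"grip_force":{"type":"number"}},"required":["series"]}

```bash
ls; mkdir -p pics; cat > h.py <<'E'
import numpy as np, cv2
from scipy.spatial.transform import Rotation as R
from workcell import bot
def ray(c,px):
    K=np.array(c['camera_matrix']);d=np.array([(px[0]-K[0,2])/K[0,0],-(px[1]-K[1,2])/K[1,1],-1])
    o=c['orientation']; M=np.array(o) if np.shape(o)==(3,3) else R.from_euler('xyz',o,degrees=True).as_matrix()
    return np.array(c['xyz']),M@d
def at(c,px,z):
    p,d=ray(c,px); return p+d*(z-p[2])/d[2]
E
python3 - <<'E'
from h import *
o=bot.get_obs();print({k:o[k] for k in('time','ee_pos','tcp_rot','opening','q','wrist_force')})
for n in('scene','top'):
    c=bot.camera(n);cv2.imwrite(f'pics/{n}0.png',c['color']);print(n,c['camera_matrix'],c['xyz'],c['orientation'],c.keys())
    for t in 'tall_jar middle_jar small_jar stand_square stand_round stand_hex cork_mat open_jar tape'.split():
        print(t,[(np.round(m['location']).tolist(),round(m['confidence'],2),np.round(at(c,m['location'],{'tall_jar':.045,'middle_jar':.015,'small_jar':.036}.get(t,0)),3)[:2].tolist()) for m in bot.mark_of(n,t)])
E
```

```text
pics
{'time': 0.0, 'ee_pos': array([0.21753254, 0.50491705, 0.23058697]), 'tcp_rot': array([-1.79924357e+02,  8.36346205e-04,  1.56689847e+02]), 'opening': 0.08530434557598275, 'q': array([ 6.66926881e+01,  5.01236262e+00,  1.00362420e+01,  9.50995227e+01,
       -8.32595169e-04,  9.00028418e+01]), 'wrist_force': array([-0.09784629,  0.09790975,  0.27084255])}
scene [[455.32182286   0.         250.75021536]
 [  0.         455.32182286 198.11122793]
 [  0.           0.           1.        ]] [ 0.02886145 -0.25040798  0.67299985] [ 4.51699040e+01  4.17555684e-02 -5.11874587e+01] dict_keys(['color', 'camera_matrix', 'xyz', 'orientation'])
tall_jar [([136.0, 223.0], 0.9, [0.336, 0.27]), ([357.0, 222.0], 0.55, [0.595, -0.048])]
middle_jar [([232.0, 168.0], 0.74, [0.591, 0.255])]
small_jar [([296.0, 189.0], 0.66, [0.606, 0.097]), ([250.0, 241.0], 0.56, [0.44, 0.084]), ([189.0, 202.0], 0.22, [0.443, 0.238])]
stand_square [([230.0, 168.0], 0.67, [0.603, 0.271]), ([233.0, 164.0], 0.58, [0.617, 0.276])]
stand_round [([295.0, 204.0], 0.83, [0.601, 0.092])]
stand_hex [([354.0, 234.0], 0.74, [0.6
[... 302 characters left out ...]
477.69277828 188.75073031]
 [  0.           0.           1.        ]] [0.43141439 0.12231599 1.07585094] [  3.35727899  -0.56956569 -90.82982323] dict_keys(['color', 'camera_matrix', 'xyz', 'orientation'])
tall_jar [([172.0, 246.0], 0.66, [0.371, 0.292]), ([329.0, 140.0], 0.62, [0.595, -0.05])]
middle_jar [([187.0, 139.0], 0.62, [0.607, 0.261])]
small_jar [([260.0, 136.0], 0.89, [0.608, 0.1])]
stand_square [([188.0, 141.0], 0.67, [0.605, 0.261])]
stand_round [([265.0, 144.0], 0.8, [0.595, 0.087])]
stand_hex [([326.0, 141.0], 0.73, [0.602, -0.053])]
cork_mat [([258.0, 202.0], 0.67, [0.464, 0.106])]
open_jar [([186.0, 200.0], 0.57, [0.472, 0.266])]
tape [([331.0, 208.0], 0.9, [0.448, -0.059])]
```

View pics/scene0.png

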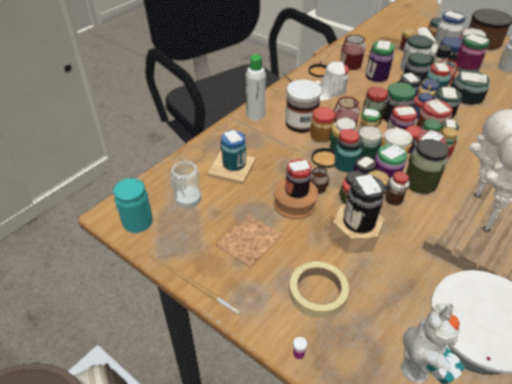

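View pics/top0.png

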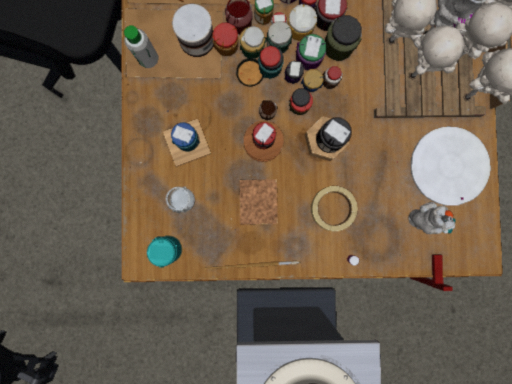

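The scene shows the black-lidded jar on the six-sided stand (365,203), the red one on the round stand (298,178) and the blue one on the square stand (233,150). The mat is at (250,240), the open glass jar at (186,184) and the tape at (318,288).

Possible mix-ups in the scene image:
- The turquoise jar at (133,205) has the tall jar's shape and is not wanted.
- The olive jar at (430,165) and the small red-lidded jar at (398,187) stand loose on the table.

I choose the jars on the stands and check them in a close crop of the top view.

```bash
python3 - <<'E'
from h import *
im=cv2.imread('pics/top0.png')[95:240,155:370]
cv2.imwrite('pics/crop.png',cv2.resize(im,None,fx=3.5,fy=3.5,interpolation=cv2.INTER_CUBIC))
E
```

```text
(no output)
```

View pics/crop.png

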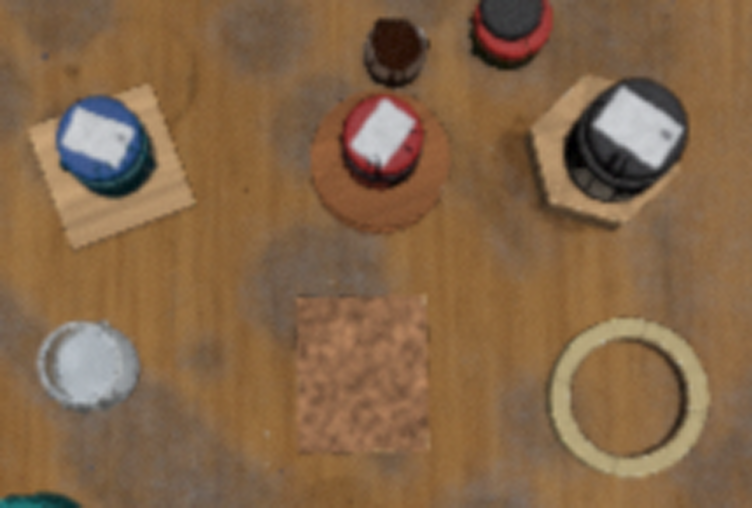

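The crop confirms the three stand jars. Lid centres in crop pixels are blue (100,137), red (382,137) and black (640,122); the square, round and hex stand centres are (112,166), (379,162) and (601,150), and the mat is (362,374).

```bash
cat >> h.py <<'E'
def mv(p,o=None):
    o=o or bot.get_obs(); M=R.from_euler('xyz',o['tcp_rot'],degrees=True).as_matrix()
    return np.round(M.T@(np.array(p)-o['ee_pos']),4)
E
python3 - <<'E'
from h import *
c=bot.camera('top')
for n,p,z in [('blue',(100,137),.091),('red',(382,137),.103),('black',(640,122),.142),('square',(112,166),.015),('round',(379,162),.036),('hex',(601,150),.045),('mat',(362,374),.004),('tape',(629,397),.024),('openj',(88,365),.085)]:
    print(n,np.round(at(c,(p[0]/3.5+155-.36,p[1]/3.5+95-.36),z),4))
print(mv((.54,-.03,.26)), mv((.598,-.049,.26)))
E
```

```text
blue [0.6054 0.2595 0.091 ]
red [0.6012 0.0926 0.103 ]
black [ 0.6011 -0.0521  0.142 ]
square [0.6001 0.2626 0.015 ]
round [0.5971 0.0926 0.036 ]
hex [ 0.6014 -0.0454  0.045 ]
mat [0.4654 0.1047 0.004 ]
tape [ 0.4479 -0.0629  0.024 ]
openj [0.4704 0.2682 0.085 ]
[-0.5078 -0.3639 -0.0287] [-0.5686 -0.3584 -0.0287]
```

Request:
arm_command --pt "-0.02 -0.012 -0.01 0" --pt "-0.06 -0.037 -0.02 0" --pt "-0.1 -0.063 -0.03 0" --pt "-0.14 -0.088 -0.03 0" --pt "-0.18 -0.113 -0.03 0" --hand 0.0854

```text
time: 1.55
ee_pos: [0.3389, 0.3287, 0.2618]
tcp_rot: [179.9, 0.0, 156.7]
wrist_force: [-0.2, -0.3, 0.0]
opening: 0.0855
grasp_force: 0.0
```

Request:
arm_command --pt "-0.04 -0.025 0 0" --pt "-0.08 -0.05 0 0" --pt "-0.12 -0.075 0 0" --pt "-0.16 -0.1 0 0" --pt "-0.2 -0.125 0 0"

```text
time: 2.05
ee_pos: [0.4732, 0.1343, 0.2615]
tcp_rot: [180.0, 0.0, 156.7]
wrist_force: [0.6, -0.1, -0.1]
opening: 0.0854
grasp_force: 0.0
```

Request:
arm_command --pt "-0.04 -0.025 0 0" --pt "-0.08 -0.05 0 0" --pt "-0.12 -0.075 0 0" --pt "-0.15 -0.1 0 0" --pt "-0.16 -0.115 0 0"

```text
time: 2.55
ee_pos: [0.5751, -0.0356, 0.2602]
tcp_rot: [-180.0, -0.0, 156.6]
wrist_force: [-0.9, -0.3, 0.1]
opening: 0.0854
grasp_force: 0.0
```

```bash
cat > look.py <<'E'
from h import *
import sys
def wray(c,o,px):
    K=np.array(c['camera_matrix']);u=np.array([(px[0]-K[0,2])/K[0,0],-(px[1]-K[1,2])/K[1,1]]);th=np.hypot(*u)
    s=np.sin(th)/max(th,1e-9);d=np.array([u[0]*s,u[1]*s,-np.cos(th)])
    T=np.array(c['T_tool_cam']);M=R.from_euler('xyz',o['tcp_rot'],degrees=True).as_matrix()
    return o['ee_pos']+M@T[:3,3], M@T[:3,:3]@d
def wat(c,o,px,z):
    p,d=wray(c,o,px);return p+d*(z-p[2])/d[2]
def wlook(name):
    o=bot.get_obs();c=bot.camera('wrist');cv2.imwrite(f'pics/{name}.png',c['color']);return o,c
E
python3 - <<'E'
from look import *
o,c=wlook('w1');print(o['time'],o['ee_pos'],o['tcp_rot'],np.round(c['T_tool_cam'],3).tolist(),c['camera_matrix'])
for t,z in [('tall_jar',.045),('stand_hex',0),('small_jar',.036),('stand_round',0),('middle_jar',.015),('stand_square',0),('cork_mat',0)]:
    print(t,[(np.round(m['location']).tolist(),round(m['confidence'],2),np.round(wat(c,o,m['location'],z),4)[:2]) for m in bot.mark_of('wrist',t)])
E
```

```text
2.55 [ 0.57512365 -0.03562471  0.26020044] [-1.79957624e+02 -4.71960492e-02  1.56559030e+02] [[0.001, 0.963, 0.269, 0.067], [1.0, -0.0, -0.001, -0.002], [-0.001, 0.269, -0.963, -0.141], [0.0, 0.0, 0.0, 1.0]] [[297.31863964   0.         253.86355784]
 [  0.         297.31863964 191.9881593 ]
 [  0.           0.           1.        ]]
tall_jar [([249.0, 190.0], 0.76, array([ 0.5993, -0.0542]))]
stand_hex [([255.0, 181.0], 0.56, array([ 0.6012, -0.0472]))]
small_jar [([353.0, 149.0], 0.81, array([0.6052, 0.0887]))]
stand_round [([347.0, 143.0], 0.77, array([0.6029, 0.0933])), ([356.0, 149.0], 0.55, array([0.6152, 0.1034]))]
middle_jar [([442.0, 106.0], 0.61, array([0.6012, 0.2555]))]
stand_square [([441.0, 105.0], 0.83, array([0.6021, 0.2633])), ([344.0, 142.0], 0.55, array([0.5998, 0.0899]))]
cork_mat [([319.0, 47.0], 0.62, array([0.4639, 0.1067]))]
```

View pics/w1.png

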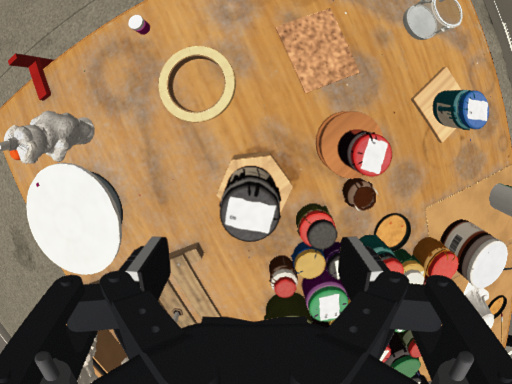

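The wrist view shows the black-lidded jar on the hex stand at (250,203) with clear room for the fingers. The red/black neighbour at (316,225) is outside the finger path, and all measurements agree within about 5 mm.

Request:
arm_command --pt "-0.015 -0.003 0.02 0" --pt "-0.029 -0.005 0.06 0" --pt "-0.029 -0.005 0.1 0" --pt "-0.029 -0.005 0.125 0" --pt "-0.029 -0.005 0.14 0"

```text
time: 3.45
ee_pos: [0.5975, -0.0479, 0.119]
tcp_rot: [-180.0, -0.1, 156.8]
wrist_force: [0.3, 0.1, 1.3]
opening: 0.0855
grasp_force: 0.0
```

Request:
arm_command --pt "0 0 0.01 0" --pt "0 0 0.02 0" --pt "0 0 0.03 0" --pt "0 0 0.038 0" --pt "0 0 0.038 0"

```text
time: 3.95
ee_pos: [0.5982, -0.0488, 0.0824]
tcp_rot: [-180.0, -0.1, 156.7]
wrist_force: [0.5, 0.7, 0.9]
opening: 0.0856
grasp_force: 0.0
```

Request:
arm_command --pt "0 0 0 0" --pt "0 0 0 0" --pt "0 0 0 0" --pt "0 0 0 0" --pt "0 0 0 0" --hand 0.04 --grip_force 40

```text
time: 4.45
ee_pos: [0.599, -0.049, 0.0843]
tcp_rot: [180.0, 0.1, 156.7]
wrist_force: [-0.9, -1.3, 6.6]
opening: 0.0597
grasp_force: 44.4
```

Request:
arm_command --pt "0 0 0 0" --pt "0 0 0 0" --pt "0 0 0 0" --pt "0 0 0 0" --pt "0 0 0 0"

```text
time: 4.95
ee_pos: [0.599, -0.049, 0.0843]
tcp_rot: [180.0, 0.1, 156.7]
wrist_force: [-1.3, -2.2, 5.5]
opening: 0.0598
grasp_force: 44.4
```

Request:
arm_command --pt "0 0 -0.008 0" --pt "0 0 -0.03 0" --pt "0 0 -0.06 0" --pt "0 0 -0.09 0" --pt "0 0 -0.11 0"

```text
time: 5.45
ee_pos: [0.5986, -0.0487, 0.1955]
tcp_rot: [180.0, 0.1, 156.7]
wrist_force: [0.8, -0.2, -3.4]
opening: 0.0595
grasp_force: 44.4
```

Request:
arm_command --pt "0.012 0.006 0 0" --pt "0.037 0.018 0 0" --pt "0.068 0.033 0 0" --pt "0.1 0.048 0 0" --pt "0.13 0.063 0 0"

```text
time: 5.95
ee_pos: [0.5018, 0.0618, 0.1916]
tcp_rot: [-180.0, -0.1, 156.7]
wrist_force: [0.1, 0.9, -3.1]
opening: 0.0598
grasp_force: 44.3
```

Request:
arm_command --pt "0.025 0.012 0 0" --pt "0.043 0.02 0 0" --pt "0.055 0.026 0 0" --pt "0.055 0.026 0 0" --pt "0.055 0.026 0 0"

```text
time: 6.45
ee_pos: [0.4637, 0.1062, 0.1928]
tcp_rot: [-180.0, -0.0, 156.7]
wrist_force: [0.3, 0.2, -3.1]
opening: 0.0596
grasp_force: 44.3
```

```bash
python3 - <<'E'
from look import *
o,c=wlook('w2');print(o['ee_pos'],o['tcp_rot'],o['opening'],mv((.4645,.106,.06)))
E
```

```text
[0.46370267 0.10617818 0.19277007] [-1.79977848e+02 -1.35171465e-02  1.56728626e+02] 0.05955703426994986 [-0.0005  0.0004  0.1328]
```

View pics/w2.png

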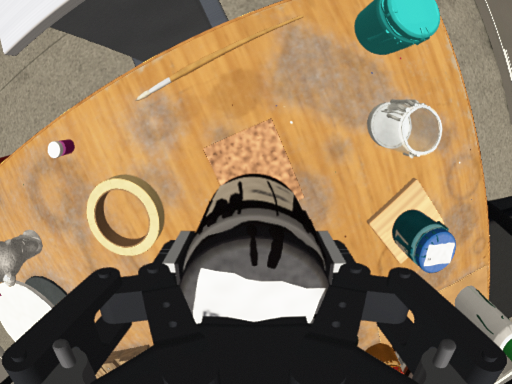

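The tall jar hangs upright between the fingers, above the mat (255,165).

Request:
arm_command --pt "0 0 0.01 0" --pt "0 0 0.035 0" --pt "0 0 0.065 0" --pt "0 0 0.095 0" --pt "0 0 0.12 0"

```text
time: 7.0
ee_pos: [0.4634, 0.1054, 0.0706]
tcp_rot: [-179.9, -0.1, 156.6]
wrist_force: [0.2, 0.0, -2.8]
opening: 0.06
grasp_force: 44.3
```

Request:
arm_command --pt "0 0 0.012 0" --pt "0 0 0.02 0" --pt "0 0 0.025 0" --pt "0 0 0.028 0" --pt "0 0 0.028 0"

```text
time: 7.5
ee_pos: [0.4642, 0.1062, 0.0457]
tcp_rot: [180.0, 0.0, 156.7]
wrist_force: [0.5, -0.3, -2.9]
opening: 0.0593
grasp_force: 44.4
```

Request:
arm_command --pt "0 0 0.001 0" --pt "0 0 0.001 0" --pt "0 0 0.001 0" --pt "0 0 0.001 0" --pt "0 0 0.001 0"

```text
time: 8.0
ee_pos: [0.4639, 0.1061, 0.0444]
tcp_rot: [180.0, 0.0, 156.7]
wrist_force: [0.2, 0.4, -4.1]
opening: 0.0597
grasp_force: 44.4
```

Not in contact yet; going down another 2 mm.

Request:
arm_command --pt "0 0 0.001 0" --pt "0 0 0.001 0" --pt "0 0 0.002 0" --pt "0 0 0.002 0" --pt "0 0 0.002 0"

```text
time: 8.5
ee_pos: [0.464, 0.1061, 0.0433]
tcp_rot: [180.0, 0.0, 156.7]
wrist_force: [-3.3, -2.0, 6.4]
opening: 0.0601
grasp_force: 45.2
```

Request:
arm_command --pt "0 0 0 0" --pt "0 0 0 0" --pt "0 0 0 0" --pt "0 0 0 0" --pt "0 0 0 0" --hand 0.0854

```text
time: 9.0
ee_pos: [0.4638, 0.1061, 0.0422]
tcp_rot: [-180.0, -0.0, 156.7]
wrist_force: [0.6, -0.3, 0.5]
opening: 0.0853
grasp_force: 0.0
```

Request:
arm_command --pt "0 0 -0.01 0" --pt "0 0 -0.04 0" --pt "0 0 -0.08 0" --pt "0 0 -0.115 0" --pt "0 0 -0.13 0"

```text
time: 9.5
ee_pos: [0.4648, 0.1064, 0.1765]
tcp_rot: [179.8, 0.2, 156.7]
wrist_force: [0.4, 0.2, -0.8]
opening: 0.0853
grasp_force: 0.0
```

```bash
python3 - <<'E'
from look import *
o,c=wlook('w3');print(o['ee_pos'],o['opening'],mv((.603,.091,.053)))
for t,z in [('tall_jar',.004),('cork_mat',0),('middle_jar',.015)]:
    print(t,[(np.round(m['location']).tolist(),round(m['confidence'],2),np.round(wat(c,o,m['location'],z),4)[:2]) for m in bot.mark_of('wrist',t)])
E
```

```text
[0.46484076 0.10636336 0.17647596] 0.08528783599519804 [-0.1321  0.0399  0.1251]
tall_jar [([381.0, 24.0], 0.9, array([0.3619, 0.3042])), ([254.0, 172.0], 0.65, array([0.463 , 0.1061]))]
cork_mat [([252.0, 173.0], 0.32, array([0.4647, 0.104 ]))]
middle_jar [([414.0, 231.0], 0.88, array([0.6054, 0.26  ])), ([192.0, 306.0], 0.72, array([ 0.5896, -0.0336])), ([389.0, 124.0], 0.16, array([0.4691, 0.2631]))]
```

View pics/w3.png

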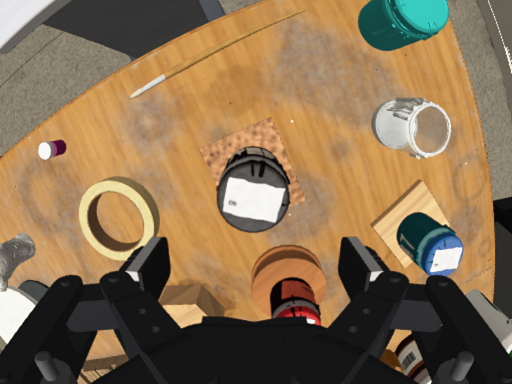

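The tall jar stands upright and released on the mat (253,190), measured at (0.463, 0.106). Now the small jar.

Request:
arm_command --pt "-0.03 0.01 0 0" --pt "-0.07 0.021 0 0" --pt "-0.11 0.033 0 0" --pt "-0.132 0.04 0 0" --pt "-0.132 0.04 0.02 0"

```text
time: 10.2
ee_pos: [0.6034, 0.0901, 0.1509]
tcp_rot: [-180.0, 0.0, 156.6]
wrist_force: [-0.4, -0.3, -0.6]
opening: 0.0851
grasp_force: 0.0
```

Request:
arm_command --pt "0 0 0.03 0" --pt "0 0 0.06 0" --pt "0 0 0.085 0" --pt "0 0 0.1 0" --pt "0 0 0.105 0"

```text
time: 10.7
ee_pos: [0.5993, 0.0904, 0.0443]
tcp_rot: [-179.9, -0.2, 156.7]
wrist_force: [0.1, 0.8, 0.5]
opening: 0.0854
grasp_force: 0.0
```

Request:
arm_command --pt "0 0 0 0" --pt "0 0 0 0" --pt "0 0 0 0" --pt "0 0 0 0" --pt "0 0 0 0" --hand 0.03 --grip_force 40

```text
time: 11.2
ee_pos: [0.6019, 0.0909, 0.0489]
tcp_rot: [179.9, 0.1, 156.7]
wrist_force: [-0.2, 0.6, 6.9]
opening: 0.0477
grasp_force: 41.9
```

Request:
arm_command --pt "0 0 0 0" --pt "0 0 0 0" --pt "0 0 0 0" --pt "0 0 0 0" --pt "0 0 0 0"

```text
time: 11.7
ee_pos: [0.6019, 0.0909, 0.0489]
tcp_rot: [179.9, 0.1, 156.7]
wrist_force: [-0.3, 1.0, 6.0]
opening: 0.048
grasp_force: 41.9
```

Request:
arm_command --pt "0 0 -0.008 0" --pt "0 0 -0.03 0" --pt "0 0 -0.06 0" --pt "0 0 -0.09 0" --pt "0 0 -0.105 0"

```text
time: 12.2
ee_pos: [0.6015, 0.0907, 0.1555]
tcp_rot: [179.9, 0.2, 156.7]
wrist_force: [-0.3, 0.0, -0.9]
opening: 0.0481
grasp_force: 41.6
```

Request:
arm_command --pt "-0.005 -0.012 0 0" --pt "-0.017 -0.04 0 0" --pt "-0.029 -0.07 0 0" --pt "-0.041 -0.098 0 0" --pt "-0.049 -0.117 0 0"

```text
time: 12.7
ee_pos: [0.5986, -0.0389, 0.1502]
tcp_rot: [-179.9, -0.1, 156.6]
wrist_force: [0.0, 0.3, -1.7]
opening: 0.0481
grasp_force: 41.6
```

Request:
arm_command --pt "-0.003 -0.006 0 0" --pt "-0.004 -0.009 0 0" --pt "-0.004 -0.009 0 0" --pt "-0.004 -0.009 0 0" --pt "-0.004 -0.009 0 0"

```text
time: 13.2
ee_pos: [0.5997, -0.0452, 0.1522]
tcp_rot: [180.0, -0.0, 156.8]
wrist_force: [0.9, 0.1, -0.6]
opening: 0.0477
grasp_force: 41.6
```

```bash
python3 - <<'E'
from look import *
o,c=wlook('w4');print(o['ee_pos'],o['opening'],o['wrist_force'],mv((.601,-.046,.058)))
for t,z in [('stand_hex',0),('stand_round',0)]:
    print(t,[(np.round(m['location']).tolist(),round(m['confidence'],2),np.round(wat(c,o,m['location'],z),4)[:2]) for m in bot.mark_of('wrist',t)])
E
```

```text
[ 0.59972008 -0.04523279  0.15216204] 0.04769646394682637 [ 0.85382922  0.06477722 -0.58184267] [-0.0014 -0.0001  0.0943]
stand_hex [([252.0, 182.0], 0.75, array([ 0.6029, -0.0498])), ([376.0, 130.0], 0.31, array([0.6011, 0.0909]))]
stand_round [([376.0, 130.0], 0.69, array([0.6016, 0.0911]))]
```

View pics/w4.png

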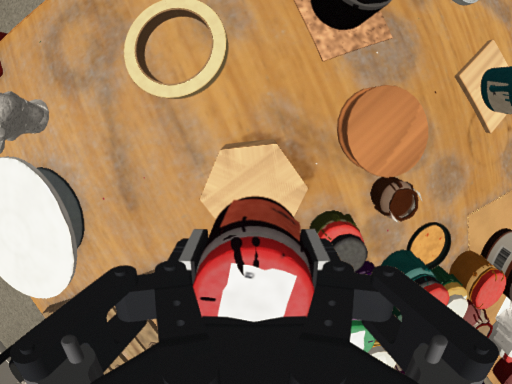

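The small jar is held upright over the hex stand (255,180), and the round stand (383,130) is empty.

Request:
arm_command --pt "-0.001 -0.001 0.01 0" --pt "-0.001 -0.001 0.035 0" --pt "-0.001 -0.001 0.06 0" --pt "-0.001 -0.001 0.078 0" --pt "-0.001 -0.001 0.084 0"

```text
time: 13.85
ee_pos: [0.5989, -0.0472, 0.0653]
tcp_rot: [-179.9, -0.2, 156.7]
wrist_force: [0.3, -0.3, -1.9]
opening: 0.0477
grasp_force: 41.6
```

Request:
arm_command --pt "0 0 0.004 0" --pt "0 0 0.006 0" --pt "0 0 0.008 0" --pt "0 0 0.009 0" --pt "0 0 0.009 0"

```text
time: 14.35
ee_pos: [0.6004, -0.0474, 0.0596]
tcp_rot: [180.0, 0.0, 156.7]
wrist_force: [-0.6, -0.9, -1.2]
opening: 0.0479
grasp_force: 41.6
```

Request:
arm_command --pt "0 0 0.001 0" --pt "0 0 0.001 0" --pt "0 0 0.0015 0" --pt "0 0 0.0015 0" --pt "0 0 0.0015 0"

```text
time: 14.85
ee_pos: [0.6003, -0.0474, 0.058]
tcp_rot: [180.0, 0.0, 156.7]
wrist_force: [-0.4, 0.3, 0.7]
opening: 0.0479
grasp_force: 41.7
```

Request:
arm_command --pt "0 0 0.0005 0" --pt "0 0 0 0" --pt "0 0 0 0" --pt "0 0 0 0" --pt "0 0 0 0" --hand 0.0854

```text
time: 15.35
ee_pos: [0.6003, -0.0474, 0.0578]
tcp_rot: [180.0, 0.0, 156.7]
wrist_force: [0.6, -0.5, -0.0]
opening: 0.0854
grasp_force: 0.0
```

Request:
arm_command --pt "0 0 -0.01 0" --pt "0 0 -0.04 0" --pt "0 0 -0.08 0" --pt "0 0 -0.115 0" --pt "0 0 -0.12 0"

```text
time: 15.85
ee_pos: [0.6018, -0.0475, 0.1838]
tcp_rot: [179.9, 0.4, 156.7]
wrist_force: [-0.7, 0.0, 0.9]
opening: 0.0857
grasp_force: 0.0
```

Request:
arm_command --pt "0.01 0.025 0 0" --pt "0.025 0.06 0 0" --pt "0.042 0.1 0 0" --pt "0.058 0.14 0 0" --pt "0.075 0.18 0 0"

```text
time: 16.35
ee_pos: [0.6023, 0.1492, 0.1779]
tcp_rot: [180.0, 0.0, 156.7]
wrist_force: [1.7, 0.4, -0.6]
opening: 0.0851
grasp_force: 0.0
```

Request:
arm_command --pt "0.016 0.039 0 0" --pt "0.03 0.073 0 0" --pt "0.042 0.102 0 0" --pt "0.042 0.102 0 0" --pt "0.042 0.102 0 0"

```text
time: 16.85
ee_pos: [0.6041, 0.2583, 0.1775]
tcp_rot: [-180.0, -0.0, 156.8]
wrist_force: [1.2, 0.2, 0.1]
opening: 0.0854
grasp_force: 0.0
```

```bash
python3 - <<'E'
from look import *
o,c=wlook('w5');print(o['ee_pos'],o['opening'],o['tcp_rot'],mv((.6045,.259,.037)))
for t,z in [('middle_jar',.015),('stand_square',0),('small_jar',.045),('stand_round',0)]:
    print(t,[(np.round(m['location']).tolist(),round(m['confidence'],2),np.round(wat(c,o,m['location'],z),4)[:2]) for m in bot.mark_of('wrist',t)])
E
```

```text
[0.60411527 0.25834534 0.17745181] 0.08540244941181693 [-1.79960322e+02 -1.81914904e-02  1.56772920e+02] [0.0004 0.0015 0.1407]
middle_jar [([257.0, 177.0], 0.96, array([0.6063, 0.2599])), ([5.0, 165.0], 0.42, array([ 0.4506, -0.0481]))]
stand_square []
small_jar [([41.0, 272.0], 0.6, array([ 0.6025, -0.0488]))]
stand_round [([131.0, 224.0], 0.74, array([0.6025, 0.0942])), ([41.0, 274.0], 0.61, array([ 0.6148, -0.1054])), ([60.0, 254.0], 0.31, array([ 0.5995, -0.0409])), ([85.0, 118.0], 0.18, array([0.4616, 0.1003]))]
```

View pics/w5.png

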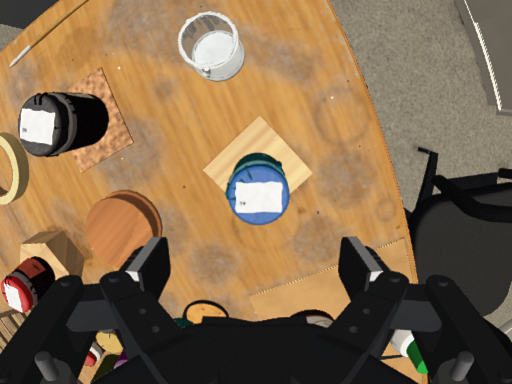

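The small jar stands on the hex stand (41,272), the round stand (125,230) is free, and the middle jar is at (258,190) between the open fingers.

Request:
arm_command --pt "0 0.001 0.02 0" --pt "0 0.001 0.055 0" --pt "0 0.001 0.09 0" --pt "0 0.001 0.115 0" --pt "0 0.001 0.125 0"

```text
time: 17.6
ee_pos: [0.6036, 0.2575, 0.0499]
tcp_rot: [-179.8, -0.1, 156.6]
wrist_force: [-0.7, 0.1, -1.0]
opening: 0.0858
grasp_force: 0.0
```

Request:
arm_command --pt "0 0 0.006 0" --pt "0 0 0.011 0" --pt "0 0 0.013 0" --pt "0 0 0.013 0" --pt "0 0 0.013 0"

```text
time: 18.1
ee_pos: [0.6052, 0.259, 0.0407]
tcp_rot: [179.9, 0.1, 156.7]
wrist_force: [0.6, -0.4, 0.6]
opening: 0.0853
grasp_force: 0.0
```

Request:
arm_command --pt "0 0 0 0" --pt "0 0 0 0" --pt "0 0 0 0" --pt "0 0 0 0" --pt "0 0 0 0" --hand 0.03 --grip_force 40

```text
time: 18.6
ee_pos: [0.6051, 0.2591, 0.0405]
tcp_rot: [179.9, 0.0, 156.7]
wrist_force: [0.1, 1.4, 4.8]
opening: 0.0519
grasp_force: 42.6
```

Request:
arm_command --pt "0 0 0 0" --pt "0 0 0 0" --pt "0 0 0 0" --pt "0 0 0 0" --pt "0 0 0 0"

```text
time: 19.1
ee_pos: [0.6052, 0.2591, 0.0405]
tcp_rot: [179.9, 0.0, 156.7]
wrist_force: [0.8, 0.7, 6.0]
opening: 0.0518
grasp_force: 42.6
```

Request:
arm_command --pt "0 0 -0.008 0" --pt "0 0 -0.03 0" --pt "0 0 -0.06 0" --pt "0 0 -0.09 0" --pt "0 0 -0.11 0"

```text
time: 19.6
ee_pos: [0.6048, 0.2587, 0.1519]
tcp_rot: [180.0, 0.0, 156.7]
wrist_force: [-0.1, -0.2, -1.7]
opening: 0.0516
grasp_force: 42.3
```

Request:
arm_command --pt "-0.006 -0.015 0 0" --pt "-0.018 -0.045 0 0" --pt "-0.031 -0.08 0 0" --pt "-0.044 -0.112 0 0" --pt "-0.054 -0.137 0 0"

```text
time: 20.1
ee_pos: [0.5991, 0.1089, 0.1483]
tcp_rot: [-179.9, -0.1, 156.6]
wrist_force: [0.3, 0.3, -2.2]
opening: 0.0514
grasp_force: 42.4
```

Request:
arm_command --pt "-0.005 -0.012 0 0" --pt "-0.007 -0.018 0 0" --pt "-0.007 -0.018 0 0" --pt "-0.007 -0.018 0 0" --pt "-0.007 -0.018 0 0"

```text
time: 20.6
ee_pos: [0.5994, 0.0933, 0.1496]
tcp_rot: [180.0, -0.0, 156.8]
wrist_force: [-0.9, 0.4, -2.7]
opening: 0.0517
grasp_force: 42.4
```

```bash
python3 - <<'E'
from look import *
o,c=wlook('w6');print(o['ee_pos'],o['opening'],o['wrist_force'],mv((.600,.0925,.0615)))
for t,z in [('stand_round',0),('stand_square',0)]:
    print(t,[(np.round(m['location']).tolist(),round(m['confidence'],2),np.round(wat(c,o,m['location'],z),4)[:2]) for m in bot.mark_of('wrist',t)])
E
```

```text
[0.59941733 0.09334818 0.14960043] 0.05173425024498545 [-0.91158731  0.37120158 -2.69831563] [-0.0009 -0.0005  0.0881]
stand_round []
stand_square [([403.0, 117.0], 0.85, array([0.5986, 0.2636]))]
```

Request:
arm_command --pt "0 0 0.01 0" --pt "0 0 0.035 0" --pt "0 0 0.06 0" --pt "0 0 0.073 0" --pt "0 0 0.078 0"

```text
time: 21.25
ee_pos: [0.5985, 0.0923, 0.0698]
tcp_rot: [-179.9, -0.1, 156.7]
wrist_force: [1.2, -0.5, -2.1]
opening: 0.0518
grasp_force: 42.4
```

Request:
arm_command --pt "0 0 0.004 0" --pt "0 0 0.006 0" --pt "0 0 0.008 0" --pt "0 0 0.009 0" --pt "0 0 0.009 0"

```text
time: 21.75
ee_pos: [0.5996, 0.0923, 0.0631]
tcp_rot: [180.0, 0.0, 156.7]
wrist_force: [-0.2, 1.0, -2.1]
opening: 0.0516
grasp_force: 42.4
```

Request:
arm_command --pt "0 0 0.001 0" --pt "0 0 0.001 0" --pt "0 0 0.0015 0" --pt "0 0 0.0015 0" --pt "0 0 0.0015 0"

```text
time: 22.25
ee_pos: [0.5996, 0.0924, 0.0615]
tcp_rot: [180.0, 0.0, 156.7]
wrist_force: [-0.5, -0.3, -0.1]
opening: 0.0518
grasp_force: 42.5
```

Request:
arm_command --pt "0 0 0.0005 0" --pt "0 0 0.0005 0" --pt "0 0 0.0005 0" --pt "0 0 0.0005 0" --pt "0 0 0.0005 0" --hand 0.0854

```text
time: 22.75
ee_pos: [0.5995, 0.0924, 0.0608]
tcp_rot: [180.0, 0.0, 156.7]
wrist_force: [0.3, -0.9, -0.3]
opening: 0.0849
grasp_force: 0.0
```

Request:
arm_command --pt "0 0 -0.01 0" --pt "0 0 -0.04 0" --pt "0 0 -0.08 0" --pt "0 0 -0.11 0" --pt "0 0 -0.12 0"

```text
time: 23.25
ee_pos: [0.6005, 0.0925, 0.1855]
tcp_rot: [179.8, 0.3, 156.7]
wrist_force: [0.1, 0.3, 0.4]
opening: 0.085
grasp_force: 0.0
```

Request:
arm_command --pt "0.03 -0.01 0 0" --pt "0.07 -0.022 0 0" --pt "0.11 -0.035 0 0" --pt "0.13 -0.041 0 0" --pt "0.13 -0.041 0 0"

```text
time: 23.75
ee_pos: [0.4618, 0.1063, 0.1814]
tcp_rot: [180.0, 0.0, 156.7]
wrist_force: [0.7, -0.4, 0.5]
opening: 0.0853
grasp_force: 0.0
```

```bash
python3 - <<'E'
from look import *
o,c=wlook('w7');print(o['ee_pos'],o['opening'],o['wrist_force'],mv((.4635,.106,.044)))
for t,z in [('tall_jar',.004),('middle_jar',.036),('stand_square',0)]:
    print(t,[(np.round(m['location']).tolist(),round(m['confidence'],2),np.round(wat(c,o,m['location'],z),4)[:2]) for m in bot.mark_of('wrist',t)])
E
```

```text
[0.46183395 0.1063271  0.18143169] 0.08525575343592681 [ 0.69034603 -0.36404308  0.53462643] [-0.0002 -0.0003  0.1373]
tall_jar [([382.0, 28.0], 0.9, array([0.3624, 0.3054])), ([254.0, 177.0], 0.72, array([0.4658, 0.1033]))]
middle_jar [([286.0, 288.0], 0.61, array([0.5937, 0.0887]))]
stand_square [([406.0, 226.0], 0.75, array([0.6024, 0.2587]))]
```

Request:
arm_command --pt "0 0 0.02 0" --pt "0 0 0.055 0" --pt "0 0 0.09 0" --pt "0 0 0.115 0" --pt "0 0 0.125 0"

```text
time: 24.45
ee_pos: [0.463, 0.1056, 0.0528]
tcp_rot: [-179.9, -0.2, 156.7]
wrist_force: [-0.0, 0.5, 0.2]
opening: 0.0856
grasp_force: 0.0
```

Request:
arm_command --pt "0 0 0.006 0" --pt "0 0 0.01 0" --pt "0 0 0.012 0" --pt "0 0 0.012 0" --pt "0 0 0.012 0"

```text
time: 24.95
ee_pos: [0.4643, 0.1062, 0.0445]
tcp_rot: [180.0, 0.1, 156.7]
wrist_force: [-0.3, -0.2, 0.3]
opening: 0.0853
grasp_force: 0.0
```

Request:
arm_command --pt "0 0 0 0" --pt "0 0 0 0" --pt "0 0 0 0" --pt "0 0 0 0" --pt "0 0 0 0" --hand 0.04 --grip_force 40

```text
time: 25.45
ee_pos: [0.464, 0.1061, 0.0445]
tcp_rot: [180.0, 0.0, 156.7]
wrist_force: [-1.4, -1.9, 5.6]
opening: 0.0597
grasp_force: 43.9
```

Request:
arm_command --pt "0 0 0 0" --pt "0 0 0 0" --pt "0 0 0 0" --pt "0 0 0 0" --pt "0 0 0 0"

```text
time: 25.95
ee_pos: [0.464, 0.1061, 0.0445]
tcp_rot: [180.0, 0.0, 156.7]
wrist_force: [-2.8, -1.4, 5.1]
opening: 0.0598
grasp_force: 43.9
```

Request:
arm_command --pt "0 0 -0.008 0" --pt "0 0 -0.03 0" --pt "0 0 -0.065 0" --pt "0 0 -0.1 0" --pt "0 0 -0.13 0"

```text
time: 26.45
ee_pos: [0.4637, 0.1061, 0.1757]
tcp_rot: [180.0, 0.0, 156.7]
wrist_force: [-0.0, 0.1, -3.8]
opening: 0.0593
grasp_force: 44.4
```

Request:
arm_command --pt "-0.004 0.012 0 0" --pt "-0.013 0.04 0 0" --pt "-0.024 0.075 0 0" --pt "-0.036 0.112 0 0" --pt "-0.047 0.145 0 0"

```text
time: 26.95
ee_pos: [0.5651, 0.2224, 0.172]
tcp_rot: [-179.9, -0.1, 156.7]
wrist_force: [1.2, -0.4, -3.3]
opening: 0.0596
grasp_force: 44.6
```

Request:
arm_command --pt "-0.009 0.028 0 0" --pt "-0.015 0.045 0 0" --pt "-0.017 0.053 0 0" --pt "-0.017 0.053 0 0" --pt "-0.017 0.053 0 0"

```text
time: 27.45
ee_pos: [0.6004, 0.2622, 0.1732]
tcp_rot: [-179.9, -0.0, 156.7]
wrist_force: [-0.3, 0.2, -3.4]
opening: 0.0593
grasp_force: 44.6
```

```bash
python3 - <<'E'
from look import *
o,c=wlook('w8');print(o['ee_pos'],o['opening'],o['wrist_force'],mv((.601,.2625,.0555)))
for t,z in [('middle_jar',.036),('small_jar',.045),('stand_square',0)]:
    print(t,[(np.round(m['location']).tolist(),round(m['confidence'],2),np.round(wat(c,o,m['location'],z),4)[:2]) for m in bot.mark_of('wrist',t)])
E
```

```text
[0.60044015 0.26223348 0.17318354] 0.05926886104741534 [-0.33684782  0.15010311 -3.41107639] [-0.0004  0.0007  0.1182]
middle_jar [([114.0, 239.0], 0.93, array([0.5983, 0.0917]))]
small_jar [([41.0, 279.0], 0.78, array([ 0.606 , -0.0485]))]
stand_square [([256.0, 174.0], 0.65, array([0.6011, 0.2632]))]
```

View pics/w8.png

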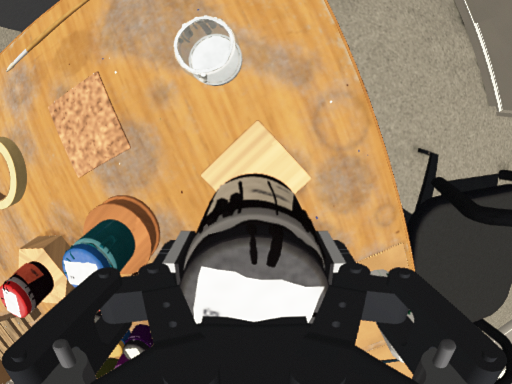

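The tall jar is over the square stand (256,174). The middle jar stands on the round stand (105,245) and the small one on the hex stand (35,285).

Request:
arm_command --pt "0 0 0.01 0" --pt "0 0 0.035 0" --pt "0 0 0.065 0" --pt "0 0 0.09 0" --pt "0 0 0.105 0"

```text
time: 28.15
ee_pos: [0.5998, 0.2619, 0.0659]
tcp_rot: [-179.9, -0.1, 156.7]
wrist_force: [-0.6, -0.6, -2.7]
opening: 0.0592
grasp_force: 44.6
```

Request:
arm_command --pt "0 0 0.005 0" --pt "0 0 0.008 0" --pt "0 0 0.011 0" --pt "0 0 0.012 0" --pt "0 0 0.012 0"

```text
time: 28.65
ee_pos: [0.6013, 0.2628, 0.0575]
tcp_rot: [180.0, 0.0, 156.7]
wrist_force: [0.5, -1.0, -2.3]
opening: 0.0597
grasp_force: 44.6
```

Request:
arm_command --pt "0 0 0.001 0" --pt "0 0 0.001 0" --pt "0 0 0.0015 0" --pt "0 0 0.0015 0" --pt "0 0 0.0015 0"

```text
time: 29.15
ee_pos: [0.6011, 0.2627, 0.0556]
tcp_rot: [180.0, 0.0, 156.7]
wrist_force: [-0.5, -1.1, 0.0]
opening: 0.0596
grasp_force: 44.8
```

Request:
arm_command --pt "0 0 0.0005 0" --pt "0 0 0.0005 0" --pt "0 0 0.0005 0" --pt "0 0 0.0005 0" --pt "0 0 0.0005 0" --hand 0.0854

```text
time: 29.65
ee_pos: [0.601, 0.2627, 0.0549]
tcp_rot: [180.0, 0.0, 156.7]
wrist_force: [-0.4, -0.5, 0.1]
opening: 0.0856
grasp_force: 0.0
```

Request:
arm_command --pt "0 0 -0.01 0" --pt "0 0 -0.04 0" --pt "0 0 -0.08 0" --pt "0 0 -0.12 0" --pt "0 0 -0.14 0"

```text
time: 30.15
ee_pos: [0.6016, 0.2629, 0.1999]
tcp_rot: [179.8, 0.2, 156.7]
wrist_force: [-0.7, -0.7, 0.3]
opening: 0.0857
grasp_force: 0.0
```

Request:
arm_command --pt "0.03 0 -0.01 0" --pt "0.06 0 -0.03 0" --pt "0.09 0 -0.04 0" --pt "0.1 0 -0.04 0" --pt "0.1 0 -0.04 0"

```text
time: 30.65
ee_pos: [0.5085, 0.3028, 0.2359]
tcp_rot: [179.9, 0.1, 156.8]
wrist_force: [0.2, -0.3, -0.1]
opening: 0.0857
grasp_force: 0.0
```

```bash
python3 - <<'E'
from look import *
o,c=wlook('w9');c2=bot.camera('scene');print(o['time'],o['ee_pos'],o['wrist_force'])
for t,z in [('tall_jar',.015),('middle_jar',.036),('small_jar',.045)]:
    print(t,[(np.round(m['location']).tolist(),round(m['confidence'],2),np.round(wat(c,o,m['location'],z),4)[:2]) for m in bot.mark_of('wrist',t)])
s=bot.camera('top');cv2.imwrite('pics/end.png',np.hstack([cv2.resize(c2['color'][80:300,100:420],None,fx=1.25,fy=1.25),cv2.resize(s['color'][85:305,110:400],None,fx=1.25,fy=1.25)]))
E
```

```text
30.65 [0.50847701 0.30279879 0.23586561] [ 0.20391971 -0.25415383 -0.11584167]
tall_jar [([254.0, 240.0], 0.86, array([0.6012, 0.2621])), ([212.0, 57.0], 0.81, array([0.3655, 0.3088])), ([91.0, 295.0], 0.56, array([ 0.5973, -0.0305]))]
middle_jar []
small_jar []
```

View pics/end.png

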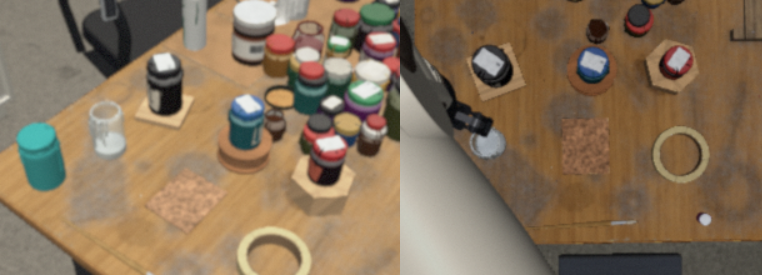

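All three jars stand upright near the centres of their stands with the lids level. The black one is at (163,85), the blue one at (247,125) and the red one at (327,160). The open jar and the tape have not moved, so I am handing in.

```bash
python3 -c "
from workcell import bot
print(bot.job_done())"
```

```text
the job is handed in; nothing more can be done
None
```

I handed the job in at about 31 s of the 112 s: the tall jar is on the square stand, the middle one on the round stand and the small one on the six-sided stand, each within a few mm of centre by the camera, with the cork mat used for parking and the open jar and tape roll left alone; no verdict came back.

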